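Wedge the seized foot of a rocking laboratory balance

ROBOT

A 6-joint arm with a two-finger parallel gripper is mounted at the origin on a cart in front of the work surface, level with it; the furniture and walls round the work are solid. World frame = base frame: x ahead of the robot, y to its left, z up, the work surface at z = 0. Lengths are in m, angles in rad, forces in N, time in s.
With the tool pointing down it reaches from about 0.325 to 1 m from the base axis. Payload 5.1 kg.
Tool frame: the origin (TCP) lies on the centre line of the jaws, within the pads' length; the fingertips stand 19 mm ahead of it and the grasp point (between the pads) is the TCP; z points along the fingers, y is the line along which they close (so a half turn about z gives the same grasp; the last joint's range is limited). The gripper opens to 85 mm and grips with 20 to 120 N. Pads are 22 mm wide; open, the fingers measure 114 mm over their backs; the gripper's body (76 mm by 85 mm) begins 54 mm behind the grasp point. The pads swing forward as they close: fully open they stand 13 mm farther back than shut.
Start: joints at [1.15, 0.124, 1.65, -0, 1.367, -0.083], TCP at [0.215, 0.613, 0.25] pointing down, gripper open.
Joint ranges: [-2.61, 2.61], [-1.02, 2.33], [0.03, 2.71], [-1.35, 4.49], [0.32, 2.68], [-2.91, 2.91]. Speed limits (rad/s): [2.57, 2.57, 3.14, 3.14, 3.14, 3.14].

INTERFACE

Orientations are given as a 3x3 rotation matrix whose columns are the frame's x, y, z axes.
In Python, from cell import arm gives the robot as it stands.
- The arm moves only by the tool step_arm, never from a script. Its arguments are lists of equal length, an entry for each row: "claw": the finger opening in mm, from 0 to 85.4; "offset": the shift along the tool's x, y, z in mm, a list of three; "delta_rot": the turn, a rotation vector about the tool's x, y, z in degrees, a list of three. A call has 1 to 5 rows; each row is the pose to reach, as a shift and turn from the pose commanded when the call began, along the tool's axes at that moment; what a row does not reach only later rows make up. A row lasts 1/12 s, in which the tool goes at most 41.7 mm and 7.16 degrees, less where a joint would pass 70% of its speed; a pose out of reach is approached as far as the arm can. A call with a gripper value outside its range is refused whole. The fingers move at their own pace and stop on an object; "grip_force" is the grip in N (left out, the last holds). Time passes only in rows, so rows that repeat a pose let the fingers close. It gives the time, the measured TCP pose, the force, the opening and the grip force at its end, in the units of the state.
- arm.get_state(): the state, without advancing time (a new reading comes with each control period).
- arm.get_image(name): name is "scene" or "top" or "wrist"; returns a dict with "pixels" (384x512x3 uint8, red, green, blue), "fov_y" (degrees; the focal length in pixels is half the picture's height over the tangent of half this angle, whatever the lens; pixels are square), "cx", "cy" (the principal point, pixels), "dist" ([k1, k2, p1, p2, k3] as OpenCV has them; the pictures are not rectified), "cam_to_world" (4x4, takes a point from camera to world coordinates); the wrist camera has in their place "T_tool_cam" (4x4, takes a point from camera to tool coordinates, whose origin is the TCP and whose axes are the flange's). Camera axes: x right, y up, looking along -z (the intrinsics and any distortion apply to the point x, -y, -z); pixel columns grow to the right and rows downward; lengths in m; the calibration is good to about 2 mm. A picture is of the moment at which its call begins: read the wrist's pose just before it. There is no depth.
- arm.job_done(): hands the job in; it is judged then, once.
Trained networks look in a picture, given as the dict that the camera call returned (one of the last four; its "shot" number tells which), for a name from the list of things; names that differ only in an ending like _2 or _b are one class to them, and where a whole thing is asked for, a point or a joint stands for the part that bears it (a point fixed in the world has none). Each returns a list of dicts, best first, with "p" (0 to 1); they miss things now and then, are a little off and sometimes report something else, mostly with a low value. They report only what shows in the picture. A call takes as long as a camera call. They do not tell look-alikes from the thing itself.
- arm.outline_of(picture, query): "pixels" (384x512 bool, what is visible of it) and "rect" ([centre column, centre row, width, height] in pixels, round what is visible of it).
- arm.tip_of(picture, query): "at" ([row, column] in pixels: a listed point, or the origin of a listed thing).
The state is a dict: "clock": time; "joint_positions": joint angles; "dq": joint speeds; "effort": joint torques, N m; "tool_pos": TCP position; "tool_rot": TCP orientation; "ft_force": force on the tool from outside, world axes, zero at the start; "wrist_torque": the same for the moment, N m; "gripper_width": finger opening in m; "gripper_force": force on a finger pad.
Only numpy, scipy, OpenCV 4.12 (cv2) and the standard library are available. Lean on these libraries where they do the work, as an engineer would, in place of code of your own. Each camera call takes 0.05 s, during which the arm holds its last target. There are 200 camera calls.

TASK

The laboratory balance rocks because its front right levelling foot is seized short of the bench. Push the orange levelling wedge, thin end first, under that foot until it jams tight, feeling for the moment it binds, so that the balance is neither jacked up out of level nor shoved along the bench. Then let go of the wedge and press down on that corner of the housing with about 10 newtons to check that it no longer rocks, and leave the balance standing on the tight wedge with the things around it undisturbed.

Things in the scene. Friction and masses are not known exactly. Their poses are not given: they have to be found in the camera images.
- balance: lab balance, grey housing 210 (x) x 190 (y) mm, flat top 66 mm, underside 24 mm above the bench; sloping console at mid-front (to 85 mm), round steel pan behind; 2.4 to 3.3 kg, loose. Origin at bench level under its centre; x to its back, y to its left, z up. Four grey feet, 30 mm diameter, at x = +-85, y = +-75 mm: three stand on the bench, the front right one (at -85, -75) hangs free
- low_foot (a point): bench-level point (z = 0) straight below the axis of the seized front right foot. The foot is a flat disc of 30 mm diameter; its underside is 5 to 12 mm above the bench, different each time and not measured. Axes as the balance's. Unsupported, the balance tips onto this foot when that corner is pressed with about 5 N
- low_corner (a point): where to press: point on the housing's flat top straight above the seized foot, 66 mm above the bench, 20 mm in from the front and right edges. The flat area round it is about 40 mm wide; the raised console begins 39 mm to its left
- wedge: orange plastic levelling wedge, 145 (x) x 34 (y) mm, loose, 60 g. Origin on its flat underside at mid-length; x to the thin end, z up. Tail (x = -72.5 to -47.5): flat top 20 mm high, upright sides to grip and an upright end face to push on. From there the top slopes evenly down to 2 mm at the thin end (0.15 mm per mm). Holds by friction once jammed
- wedge_tip (a point): middle of the wedge's thin end, on the underside (x = +72.5 mm of the wedge). The push needed along the bench is under 1 N until the slope meets the foot's edge, then climbs within a few mm of travel: at 6 to 10 N the wedge is tight; beyond some 12 to 22 N (it varies) the balance is jacked up or shoved along
- jar: bystander: small glass sample jar with white cap, 46 mm diameter, 78 mm high, to the right of the balance; origin under its centre
- cup: bystander: specimen cup with a white lid, 60 mm diameter, 60 mm high, to the left of the balance; origin under its centre
Mind the look-alikes: they are no part of the job. Of the things like the wedge, leave any that is black or yellow; of the rest the larger one is meant.

How it is judged:
By the outcome, as a careful person would: the job done as asked, in the order asked, and still so for the second after the job is handed in, with the robot touching nothing.
It also fails if it takes over 64 s, if anything falls off the work surface, if the arm or the gripper's body presses on something with over 40 N, if the wrist force passes 120 N, or if a joint passes its speed limit or range.

## Working session

There is one attempt and no reset: what is moved stays moved. The work goes in short steps, Python scripts to look and compute and a tool call to move; the robot and the scene stay as the last step left them, time stands still between calls to the robot, and variables do not carry over. Pictures are saved under pics/ and viewed, at most 10 in all, crops included, and the job is handed in when it is done.

Besides the shell and the picture viewer there is one more tool, called after ">>>" by a JSON object that holds its "name" and its "arguments", one argument or row to a line. step_arm: Moves the arm, as the interface text tells. Its arguments: {"type":"object","properties":{"claw":{"type":"array"},"offset":{"type":"array"},"delta_rot":{"type":"array"},"grip_force":{"type":"number"}},"required":["claw","offset","delta_rot"]}

```bash
mkdir -p pics; ls
cat > h.py <<'E'
import numpy as np, cv2, pickle
from cell import arm
def K(im):
    h=im["pixels"].shape[0]; f=h/2/np.tan(np.radians(im["fov_y"]/2))
    return np.array([[f,0,im["cx"]],[0,f,im["cy"]],[0,0,1.]])
def c2w(im,st=None):
    if "cam_to_world" in im: return np.array(im["cam_to_world"])
    T=np.eye(4);T[:3,:3]=st["tool_rot"];T[:3,3]=st["tool_pos"];return T@np.array(im["T_tool_cam"])
def world(im,uv,z,st=None):
    uv=np.array(uv,float).reshape(-1,1,2)
    n=cv2.undistortPoints(uv,K(im),np.array(im["dist"],float)).reshape(-1,2)
    d=np.c_[n[:,0],-n[:,1],-np.ones(len(n))]; T=c2w(im,st)
    d=d@T[:3,:3].T; o=T[:3,3]; return o+d*((z-o[2])/d[:,2])[:,None]
def pix(im,P,st=None):
    T=np.linalg.inv(c2w(im,st)); p=np.atleast_2d(P)@T[:3,:3].T+T[:3,3]
    p=p*[1,-1,-1]
    return cv2.projectPoints(p,np.zeros(3),np.zeros(3),K(im),np.array(im["dist"],float))[0].reshape(-1,2)
def save(im,name,crop=None,s=1):
    a=im["pixels"][:,:,::-1]
    if crop: a=a[crop[1]:crop[3],crop[0]:crop[2]]
    cv2.imwrite("pics/"+name,cv2.resize(a,None,fx=s,fy=s,interpolation=cv2.INTER_CUBIC))
E
python3 - <<'E'
from h import *
a=arm.get_image("top"); b=arm.get_image("scene")
for n,i in(("top",a),("scene",b)):
    save(i,n+".png",s=1.5)
    for q in("balance","low_foot","low_corner","wedge","wedge_tip","jar","cup"):
        for t in arm.tip_of(i,q)[:3]:
            print(n,q,round(t["p"],2),np.round(t["at"]),world(i,t["at"][::-1],.066 if q=="low_corner" else 0).round(3))
    print(np.array(i["cam_to_world"]).round(2).tolist())
s=arm.get_state();print(s["clock"],s["tool_pos"],s["tool_rot"],s["ft_force"])
E
```

```text
pics
top balance 0.97 [166. 185.] [[0.671 0.01  0.   ]]
top low_foot 0.77 [184. 217.] [[ 0.611 -0.101  0.   ]]
top low_corner 0.58 [182. 206.] [[ 0.606 -0.075  0.066]]
top wedge 0.96 [239. 406.] [[ 0.422 -0.751  0.   ]]
top wedge 0.81 [181. 254.] [[ 0.622 -0.231  0.   ]]
top wedge 0.63 [247. 186.] [[0.393 0.001 0.   ]]
top wedge_tip 0.94 [210. 247.] [[ 0.519 -0.205  0.   ]]
top wedge_tip 0.79 [262. 412.] [[ 0.342 -0.77   0.   ]]
top wedge_tip 0.69 [181. 239.] [[ 0.621 -0.177  0.   ]]
top jar 0.77 [151. 230.] [[ 0.727 -0.145  0.   ]]
top jar 0.43 [185. 212.] [[ 0.607 -0.086  0.   ]]
top cup 0.72 [181. 143.] [[0.62  0.159 0.   ]]
top cup 0.55 [185. 211.] [[ 0.607 -0.081  0.   ]]
top cup 0.3 [165. 186.] [[0.677 0.007 0.   ]]
[[0.0, 0.99, -0.17, 0.35], [-1.0, 0.0, -0.02, -0.27], [-0.02, 0.17, 0.99, 1.51], [0.0, 0.0, 0.0, 1.0]]
scene balance 0.84 [167. 214.] [[ 0.658 -0.002  0.   ]]
scene low_foot 0.91 [182. 220.] [[ 0.598 -0.087  0.   ]]
scene low_corner 0.62 [178. 221.] [[ 0.552 -0.141  0.066]]
scene low_corner 0.6 [165. 218.] [[ 0.608 -0.077  0.066]]
scene wedge 0.83 [304. 353.] [[ 0.41  -0.745 -0.   ]]
scene wedge 0.73 [199. 163.] [[ 0.398 -0.003  0.   ]]
scene wedge 0.58 [192. 253.] [[ 0.629 -0.222  0.   ]]
scene wedge_tip 0.68 [200. 226.] [[ 0.533 -0.181  0.   ]]
scene wedge_tip 0.65 [320. 349.] [[ 0.359 -0.763  0.   ]]
scene wedge_tip 0.64 [185. 242.] [[ 0.633 -0.163  0.   ]]
scene cup 0.71 [153. 180.] [[0.645 0.179 0.   ]]
[[0.64, 0.46, -0.62, -0.34], [-0.77, 0.37, -0.52, -1.05], [-0.01, 0.81, 0.59, 0.95], [0.0, 0.0, 0.0, 1.0]]
0.8 [0.21547233 0.61323923 0.25035825] [[-9.43471249e-01  3.31454374e-01  6.44661981e-06]
 [ 3.31454374e-01  9.43471249e-01 -6.73217782e-06]
 [-8.31361023e-06 -4.21485588e-06 -1.00000000e+00]] [-0.23875621  0.14697697  0.36308662]
```

View pics/top.png

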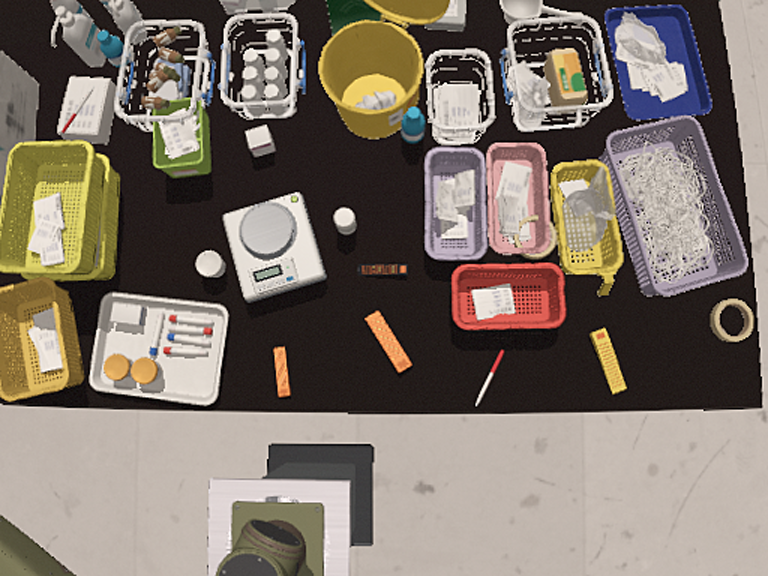

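View pics/scene.png

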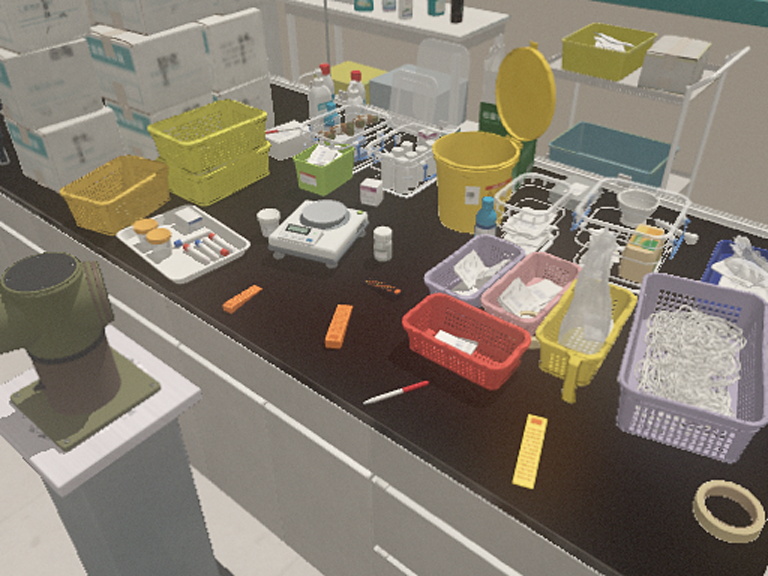

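Candidates for the wedge (top picture, original pixels): large orange (259,228), small orange (188,248), black patterned (255,180), yellow (406,240). I choose the large orange one, which lies at about (0.46,-0.24), and will check it in a close crop.

```bash
cat >> h.py <<'E'
def plan(P,yaw,n=1,st=None):
    "offset (tool mm) and turn (deg about tool z) per call to reach P with x_tool yaw (deg), tool down, in n calls"
    st=st or arm.get_state(); R=np.array(st["tool_rot"]); p=np.array(st["tool_pos"])
    y0=np.degrees(np.arctan2(R[1,0],R[0,0])); d=(yaw-y0+180)%360-180
    for k in range(n):
        y=np.radians(y0+d*k/n); Rk=np.array([[np.cos(y),np.sin(y),0],[np.sin(y),-np.cos(y),0],[0,0,-1]])
        print("off",(Rk.T@((np.array(P)-p)/n)*1000).round(1),"turn",round(-d/n,2))
E
python3 - <<'E'
from h import *
plan((.48,-.17,.30),22,5)
a=arm.get_image("top"); print(world(a,[[373/1.5,313/1.5],[403/1.5,371/1.5]],.01).round(3))
i=arm.get_image("wrist"); print(np.array(i["T_tool_cam"]).round(3).tolist(),i["fov_y"])
s=arm.get_image("scene"); save(s,"crop.png",(130,160,290,250),5)
E
```

```text
off [-101.8 -130.3   -9.9] turn 27.73
off [-150.7  -67.9   -9.9] turn 27.73
off [-165.    10.    -9.9] turn 27.73
off [-141.4   85.7   -9.9] turn 27.73
off [-85.3 141.6  -9.9] turn 27.73
[[ 0.523 -0.213  0.01 ]
 [ 0.393 -0.281  0.01 ]]
[[-0.0, 0.953, 0.302, 0.077], [1.0, 0.001, -0.001, 0.0], [-0.001, 0.302, -0.953, -0.123], [0.0, 0.0, 0.0, 1.0]] 61.95773904588242
```

View pics/crop.png

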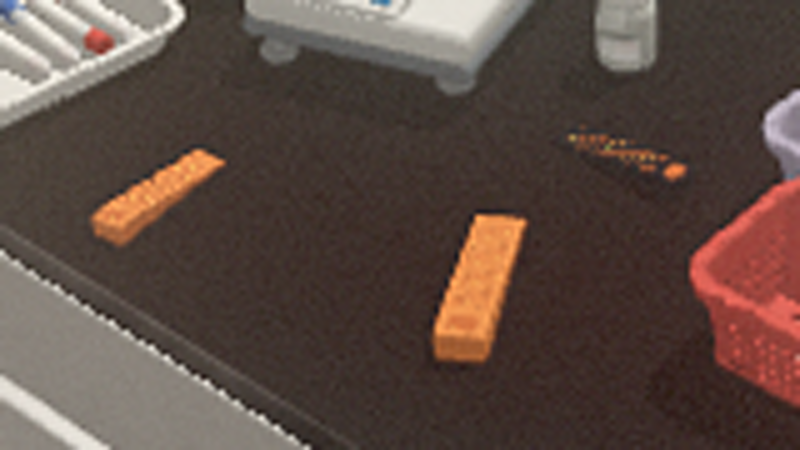

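The crop shows the large orange wedge at (480,290), with its tail towards the robot and its thin end towards the balance. The small orange one is at (160,195), the black one at (630,155). The choice holds, so I move.

>>> {"name": "step_arm", "arguments": {
  "claw": [85,85,85,85,85],
  "offset": [
    [-20,-26,-2],
    [-41,-52,-4],
    [-61,-78,-6],
    [-81,-104,-8],
    [-102,-130,-10]
  ],
  "delta_rot": [
    [0,0,5.5],
    [0,0,11],
    [0,0,16.6],
    [0,0,22],
    [0,0,27.7]
  ]
}}

```text
clock: 1.37
tool_pos: [0.2687, 0.4554, 0.2604]
tool_rot: [[-0.678, 0.735, 0.0], [0.735, 0.678, 0.0], [-0.0, 0.0, -1.0]]
ft_force: [1.2, 0.3, -0.2]
gripper_width: 0.0848
gripper_force: 0.0
```

>>> {"name": "step_arm", "arguments": {
  "claw": [85,85,85,85,85],
  "offset": [
    [-30,-14,-2],
    [-60,-27,-4],
    [-90,-41,-6],
    [-120,-54,-8],
    [-151,-68,-10]
  ],
  "delta_rot": [
    [0,0,5.5],
    [0,0,11],
    [0,0,16.6],
    [0,0,22],
    [0,0,27.7]
  ]
}}

```text
clock: 1.78
tool_pos: [0.3218, 0.2986, 0.2706]
tool_rot: [[-0.259, 0.966, 0.001], [0.966, 0.259, 0.0], [0.0, 0.001, -1.0]]
ft_force: [0.6, -0.3, -0.1]
gripper_width: 0.0849
gripper_force: 0.0
```

>>> {"name": "step_arm", "arguments": {
  "claw": [85,85,85,85,85],
  "offset": [
    [-33,2,-2],
    [-66,4,-4],
    [-99,6,-6],
    [-132,8,-8],
    [-165,10,-10]
  ],
  "delta_rot": [
    [0,0,5.5],
    [0,0,11],
    [0,0,16.6],
    [0,0,22],
    [0,0,27.7]
  ]
}}

```text
clock: 2.2
tool_pos: [0.3749, 0.1419, 0.2808]
tool_rot: [[0.22, 0.975, 0.001], [0.975, -0.22, 0.0], [0.001, 0.001, -1.0]]
ft_force: [0.6, -0.2, -1.4]
gripper_width: 0.0849
gripper_force: 0.0
```

>>> {"name": "step_arm", "arguments": {
  "claw": [85,85,85,85,85],
  "offset": [
    [-28,17,-2],
    [-57,34,-4],
    [-85,51,-6],
    [-113,68,-8],
    [-141,86,-10]
  ],
  "delta_rot": [
    [0,0,5.5],
    [0,0,11],
    [0,0,16.6],
    [0,0,22],
    [0,0,27.7]
  ]
}}

```text
clock: 2.62
tool_pos: [0.4284, -0.0145, 0.2908]
tool_rot: [[0.649, 0.761, 0.001], [0.761, -0.649, -0.0], [0.001, 0.001, -1.0]]
ft_force: [1.0, -0.1, 0.0]
gripper_width: 0.0851
gripper_force: 0.0
```

>>> {"name": "step_arm", "arguments": {
  "claw": [85,85,85,85,85],
  "offset": [
    [-17,28,-2],
    [-34,57,-4],
    [-51,85,-6],
    [-68,113,-8],
    [-85,142,-10]
  ],
  "delta_rot": [
    [0,0,5.5],
    [0,0,11],
    [0,0,16.6],
    [0,0,22],
    [0,0,27.7]
  ]
}}

```text
clock: 3.03
tool_pos: [0.4822, -0.1711, 0.3006]
tool_rot: [[0.928, 0.372, 0.001], [0.372, -0.928, -0.0], [0.0, 0.0, -1.0]]
ft_force: [1.4, -0.1, 0.3]
gripper_width: 0.085
gripper_force: 0.0
```

>>> {"name": "step_arm", "arguments": {
  "claw": [85,85],
  "offset": [
    [0,0,0],
    [0,0,0]
  ],
  "delta_rot": [
    [0,0,0],
    [0,0,0]
  ]
}}

```text
clock: 3.2
tool_pos: [0.4821, -0.1707, 0.3002]
tool_rot: [[0.927, 0.375, -0.001], [0.375, -0.927, 0.001], [-0.0, -0.001, -1.0]]
ft_force: [-0.8, 0.3, 0.3]
gripper_width: 0.0854
gripper_force: 0.0
```

Run:
```python
from h import *
s=arm.get_state();i=arm.get_image("wrist"); save(i,"w1.png",s=1.5)
pickle.dump((s,{k:v for k,v in i.items()}),open("w1.pkl","wb"))
print(s["clock"],s["tool_pos"].round(4) if hasattr(s["tool_pos"],'round') else s["tool_pos"],s["joint_positions"],s["ft_force"])
R=np.array(s["tool_rot"]);print(R.round(4))
for q in("balance","low_foot","low_corner","wedge","wedge_tip","jar"):
    for t in arm.tip_of(i,q)[:3]:
        print(q,round(t["p"],2),np.round(t["at"]),world(i,t["at"][::-1],.066 if q=="low_corner" else 0,s).round(4))
for t in arm.outline_of(i,"wedge")[:3]:
    m=t["pixels"];r=cv2.minAreaRect(np.argwhere(m)[:,::-1].astype(np.float32)); b=cv2.boxPoints(r)
    print("wedge",t["p"],m.sum(),b.round().tolist(),world(i,b,.0,s).round(4).tolist())
```

```text
3.2 [ 0.4821 -0.1707  0.3002] [-4.45439526e-01 -2.13930339e-01  1.89337389e+00  2.43879876e-04
  1.46297036e+00  7.40979151e-01] [-0.84549539  0.31750588  0.34486767]
[[ 9.27e-01  3.75e-01 -6.00e-04]
 [ 3.75e-01 -9.27e-01  6.00e-04]
 [-4.00e-04 -8.00e-04 -1.00e+00]]
low_foot 0.92 [ 23. 226.] [[ 0.6106 -0.0789  0.    ]]
low_corner 0.57 [  8. 221.] [[ 0.6125 -0.0795  0.066 ]]
wedge 0.73 [162. 118.] [[ 0.3978 -0.0029  0.    ]]
wedge 0.68 [ 61. 346.] [[ 0.6269 -0.2299  0.    ]]
wedge 0.6 [186. 299.] [[ 0.4587 -0.2417  0.    ]]
wedge_tip 0.82 [133. 290.] [[ 0.5204 -0.2013  0.    ]]
wedge_tip 0.74 [ 43. 302.] [[ 0.6247 -0.1718  0.    ]]
wedge_tip 0.65 [124. 124.] [[0.45   0.0025 0.    ]]
wedge 0.74 2706 [[281.0, 133.0], [307.0, 129.0], [322.0, 235.0], [296.0, 239.0]] [[0.5166, -0.1903, 0.0], [0.5339, -0.2203, 0.0], [0.4037, -0.3039, 0.0], [0.384, -0.2709, 0.0]]
wedge 0.6 2303 [[299.0, 53.0], [310.0, 29.0], [397.0, 68.0], [386.0, 92.0]] [[0.6129, -0.1733, 0.0], [0.6421, -0.1742, 0.0], [0.643, -0.2918, 0.0], [0.6129, -0.2933, 0.0]]
wedge 0.55 1816 [[99.0, 205.0], [110.0, 123.0], [133.0, 126.0], [123.0, 208.0]] [[0.3284, 0.006, 0.0], [0.4444, 0.0207, 0.0], [0.4522, -0.0086, 0.0], [0.3365, -0.0257, 0.0]]
```

View pics/w1.png

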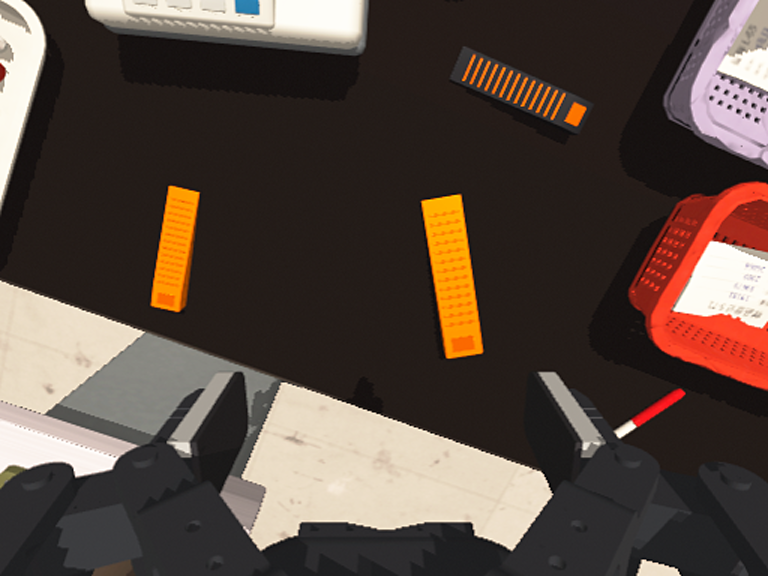

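Wrist view: the wedge's tip is at (294,132) and its tail at (309,236), in original pixels. The black look-alike is at (348,60) and the balance's front right corner at (240,30). One closer look at the corner gives the yaw.

>>> {"name": "step_arm", "arguments": {
  "claw": [85,85,85,85,85],
  "offset": [
    [35,-8,0],
    [70,-16,0],
    [105,-25,0],
    [140,-33,0],
    [140,-33,0]
  ],
  "delta_rot": [
    [0,0,2],
    [0,0,4],
    [0,0,6],
    [0,0,8],
    [0,0,8]
  ]
}}

```text
clock: 4.02
tool_pos: [0.6024, -0.0823, 0.2995]
tool_rot: [[0.969, 0.248, 0.001], [0.248, -0.969, 0.002], [0.001, -0.002, -1.0]]
ft_force: [-1.3, 0.9, -0.2]
gripper_width: 0.0847
gripper_force: 0.0
```

>>> {"name": "step_arm", "arguments": {
  "claw": [85,85],
  "offset": [
    [0,0,0],
    [0,0,0]
  ],
  "delta_rot": [
    [0,0,0],
    [0,0,0]
  ]
}}

```text
clock: 4.18
tool_pos: [0.5989, -0.0858, 0.3001]
tool_rot: [[0.969, 0.245, -0.001], [0.245, -0.969, -0.0], [-0.001, 0.0, -1.0]]
ft_force: [0.1, 0.3, 0.1]
gripper_width: 0.0849
gripper_force: 0.0
```

Run:
```python
from h import *
s=arm.get_state();i=arm.get_image("wrist"); save(i,"w2.png",s=1.5)
pickle.dump((s,{k:v for k,v in i.items()}),open("w2.pkl","wb"))
print(s["tool_pos"])
for q in("balance","low_foot","low_corner","jar"):
    for t in arm.tip_of(i,q)[:2]:
        print(q,round(t["p"],2),np.round(t["at"]),world(i,t["at"][::-1],.066 if q=="low_corner" else 0,s).round(4))
a=arm.get_image("top")
for t in arm.outline_of(a,"balance")[:1]:
    m=t["pixels"];b=cv2.boxPoints(cv2.minAreaRect(np.argwhere(m)[:,::-1].astype(np.float32)))
    w=world(a,b,.05);print(t["p"],b.round(1).tolist(),w.round(3).tolist())
    for k in range(4): d=w[(k+1)%4]-w[k];print(np.degrees(np.arctan2(d[1],d[0])).round(1),np.linalg.norm(d).round(3))
s,i=pickle.load(open("w1.pkl","rb"))
tip=world(i,np.array([[421,200],[462,194]])/1.5,.002,s);tail=world(i,np.array([[446,358],[483,353]])/1.5,.02,s)
print(tip,tail);A=tip.mean(0);B=tail.mean(0);d=A-B;print(np.linalg.norm(d[:2]),np.degrees(np.arctan2(d[1],d[0])))
```

```text
[ 0.59894062 -0.085759    0.30011158]
balance 0.82 [ 76. 194.] [[0.6713 0.0132 0.    ]]
low_foot 0.52 [267. 333.] [[ 0.4568 -0.2385  0.    ]]
low_corner 0.86 [147. 256.] [[ 0.6148 -0.0803  0.066 ]]
low_corner 0.18 [216. 323.] [[ 0.554  -0.1789  0.066 ]]
jar 0.91 [ 58. 330.] [[ 0.7326 -0.1446  0.    ]]
0.93 [[146.89999389648438, 143.1999969482422], [201.10000610351562, 126.80000305175781], [219.10000610351562, 185.8000030517578], [164.89999389648438, 202.3000030517578]] [[0.742, 0.137, 0.05], [0.8, -0.049, 0.05], [0.595, -0.115, 0.05], [0.539, 0.066, 0.05]]
-72.9 0.195
-162.1 0.215
107.3 0.189
19.3 0.216
[[ 0.51565771 -0.19013536  0.002     ]
 [ 0.53371517 -0.22106818  0.002     ]] [[ 0.39298788 -0.26655367  0.02      ]
 [ 0.41034082 -0.29602839  0.02      ]]
0.1444413288903808 31.601881511612298
```

View pics/w2.png

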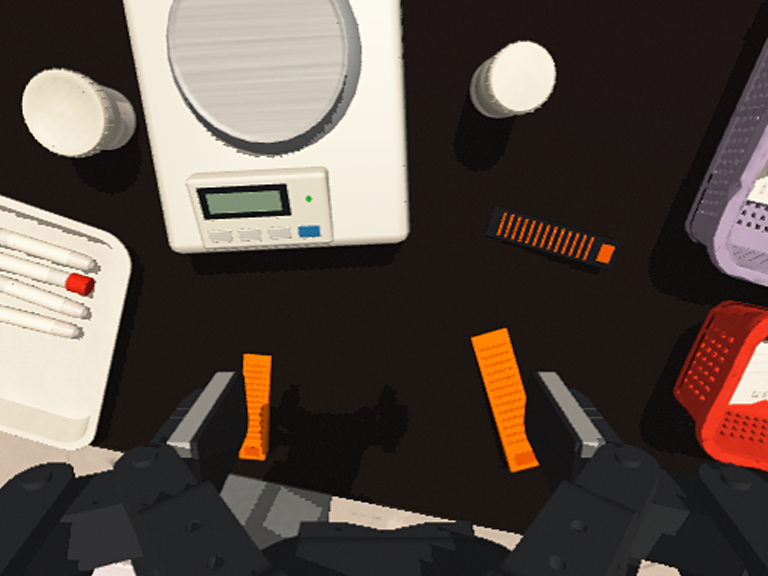

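The view shows the front edge from (119,167) to (270,162) and the right edge from (268,0) to (272,153) in original pixels. The jar is at (345,52).

Run:
```python
from h import *
s,i=pickle.load(open("w2.pkl","rb"))
g=i["pixels"].astype(int).min(2)>100
f=[(c,max(r for r in range(120,185) if g[r,c])) for c in range(130,255,4)]
r_=[(max(c for c in range(250,290) if g[r,c]),r) for r in range(5,148,4)]
for z in(.05,.062):
    out=[]
    for p in(f,r_):
        w=world(i,p,z,s)[:,:2]; l=cv2.fitLine(w.astype(np.float32),cv2.DIST_HUBER,0,.001,.001).ravel(); out.append(l); print(z,np.degrees(np.arctan2(l[1],l[0])).round(2),np.abs((w-l[2:])@[-l[1],l[0]]).max().round(4))
    a,b=out
    t=np.linalg.solve(np.c_[a[:2],-b[:2]],b[2:]-a[2:]);c=a[2:]+t[0]*a[:2]
    y=np.arctan2(b[1],b[0]); y=y if abs(y)<1.5 else y+np.pi
    print("corner",c.round(4),"foot",(c+.02*np.array([np.cos(y)-np.sin(y),np.sin(y)+np.cos(y)])).round(4))
plan((.4123,-.2747,.10),31.6,1); plan((.4123,-.2747,.10),31.6,2)
```

```text
0.05 -72.92 0.0005
0.05 17.09 0.0006
corner [ 0.6012 -0.1032] foot [ 0.6145 -0.0782]
0.062 -72.92 0.0005
0.062 17.09 0.0006
corner [ 0.6035 -0.102 ] foot [ 0.6168 -0.077 ]
off [-226.7  137.   200.7] turn -17.51
off [-113.4   68.5  100.3] turn -8.75
off [-122.5   50.5  100.3] turn -8.75
```

>>> {"name": "step_arm", "arguments": {
  "claw": [75,75,75,75,75],
  "offset": [
    [-28,17,10],
    [-56,34,40],
    [-84,51,70],
    [-113,68.5,100],
    [-113,68.5,100]
  ],
  "delta_rot": [
    [0,0,-3],
    [0,0,-6],
    [0,0,-8.75],
    [0,0,-8.75],
    [0,0,-8.75]
  ]
}}

```text
clock: 4.95
tool_pos: [0.5011, -0.1812, 0.1946]
tool_rot: [[0.922, 0.386, -0.009], [0.386, -0.922, 0.003], [-0.007, -0.006, -1.0]]
ft_force: [-0.7, 0.7, -1.0]
gripper_width: 0.075
gripper_force: 0.0
```

>>> {"name": "step_arm", "arguments": {
  "claw": [75,75,75,75,75],
  "offset": [
    [-30,12,25],
    [-60,25,50],
    [-90,38,75],
    [-122.5,50.5,100],
    [-122.5,50.5,100]
  ],
  "delta_rot": [
    [0,0,-3],
    [0,0,-6],
    [0,0,-8.75],
    [0,0,-8.75],
    [0,0,-8.75]
  ]
}}

```text
clock: 5.37
tool_pos: [0.4078, -0.2749, 0.0956]
tool_rot: [[0.854, 0.521, -0.007], [0.521, -0.854, 0.004], [-0.004, -0.008, -1.0]]
ft_force: [-0.3, 1.1, -1.1]
gripper_width: 0.0754
gripper_force: 0.0
```

>>> {"name": "step_arm", "arguments": {
  "claw": [75,75],
  "offset": [
    [0,0,0],
    [0,0,0]
  ],
  "delta_rot": [
    [0,0,0],
    [0,0,0]
  ]
}}

```text
clock: 5.53
tool_pos: [0.414, -0.2748, 0.1014]
tool_rot: [[0.852, 0.524, 0.002], [0.524, -0.852, -0.001], [0.001, 0.002, -1.0]]
ft_force: [1.1, -1.0, -0.1]
gripper_width: 0.0749
gripper_force: 0.0
```

Run:
```python
from h import *
s=arm.get_state();print(s["clock"],s["tool_pos"]); plan((.4123,-.2747,.022),31.6,1)
i=arm.get_image("wrist"); save(i,"w3.png",s=1.5)
for t in arm.tip_of(i,"wedge_tip")[:3]: print(t["p"],t["at"],world(i,t["at"][::-1],0,s))
```

```text
5.5333 [ 0.41395117 -0.27476379  0.10135173]
off [-1.4 -0.9 79.4] turn -0.01
0.56 [1.5, 252.1] [[ 0.52274449 -0.20430865  0.        ]]
```

View pics/w3.png

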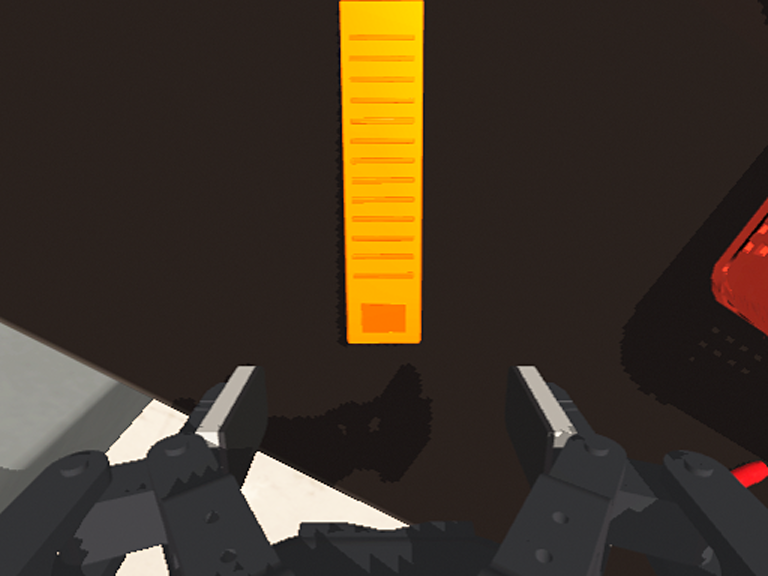

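The wedge lies straight between the fingers, with its tail end at (255,228) in original pixels. Now I descend and grip.

>>> {"name": "step_arm", "arguments": {
  "claw": [75,75,75,75,75],
  "offset": [
    [-1,-1,30],
    [-1,-1,60],
    [-1,-1,74],
    [-1,-1,78],
    [-1,-1,78]
  ],
  "delta_rot": [
    [0,0,0],
    [0,0,0],
    [0,0,0],
    [0,0,0],
    [0,0,0]
  ]
}}

```text
clock: 6.05
tool_pos: [0.4124, -0.2732, 0.0221]
tool_rot: [[0.85, 0.526, -0.001], [0.526, -0.85, 0.001], [-0.0, -0.001, -1.0]]
ft_force: [0.4, 0.5, -0.4]
gripper_width: 0.0748
gripper_force: 0.0
```

>>> {"name": "step_arm", "arguments": {
  "claw": [30,30,30,30,30],
  "offset": [
    [0,0,0],
    [0,0,0],
    [0,0,0],
    [0,0,0],
    [0,0,0]
  ],
  "delta_rot": [
    [0,0,0],
    [0,0,0],
    [0,0,0],
    [0,0,0],
    [0,0,0]
  ],
  "grip_force": 40
}}

```text
clock: 6.47
tool_pos: [0.4131, -0.2749, 0.0241]
tool_rot: [[0.851, 0.525, 0.003], [0.525, -0.851, -0.002], [0.001, 0.003, -1.0]]
ft_force: [0.4, 1.1, 5.8]
gripper_width: 0.0333
gripper_force: 41.3
```

Run:
```python
from h import *
s=arm.get_state();print(s["clock"],s["tool_pos"],s["ft_force"],s["gripper_width"],s["gripper_force"])
# wedge: tip is ~132.5 mm ahead of grasp. target: tip 15 mm before the foot's front edge
F=np.array([.614,-.0785]);y=np.radians(17.1);u=np.array([np.cos(y),np.sin(y)])
i=arm.get_image("wrist")
for t in arm.tip_of(i,"wedge_tip")[:2]: print(t["p"],t["at"])
T=F-u*(.015+.020+.1325);print(T)
plan((*T,s["tool_pos"][2]+.01),17.1,1)
```

```text
6.4667 [ 0.41307857 -0.27485561  0.02413958] [0.41447814 1.12571687 5.84365291] 0.03325372990650506 41.32943823002279
[ 0.45390467 -0.12775175]
off [ 111.9 -103.9  -10. ] turn 14.54
```

>>> {"name": "step_arm", "arguments": {
  "claw": [30,30,30,30,30],
  "offset": [
    [0,0,-14],
    [28,-26,-14],
    [56,-52,-14],
    [84,-78,-14],
    [112,-104,-14]
  ],
  "delta_rot": [
    [0,0,0],
    [0,0,3.6],
    [0,0,7.2],
    [0,0,11],
    [0,0,14.5]
  ]
}}

```text
clock: 6.98
tool_pos: [0.4526, -0.1254, 0.0366]
tool_rot: [[0.957, 0.29, 0.001], [0.29, -0.957, -0.0], [0.0, 0.0, -1.0]]
ft_force: [0.1, 0.1, -0.8]
gripper_width: 0.033
gripper_force: 40.6
```

>>> {"name": "step_arm", "arguments": {
  "claw": [30,30,30],
  "offset": [
    [0,0,0],
    [0,0,0],
    [0,0,0]
  ],
  "delta_rot": [
    [0,0,0],
    [0,0,0],
    [0,0,0]
  ]
}}

```text
clock: 7.23
tool_pos: [0.4526, -0.1266, 0.0364]
tool_rot: [[0.955, 0.296, -0.0], [0.296, -0.955, -0.0], [-0.0, 0.0, -1.0]]
ft_force: [-0.1, -0.8, -1.4]
gripper_width: 0.0331
gripper_force: 40.5
```

Run:
```python
from h import *
s=arm.get_state();print(s["clock"],s["tool_pos"],s["ft_force"],s["gripper_width"],s["gripper_force"])
plan((.4539,-.1278,.027),17.1,1)
i=arm.get_image("wrist");save(i,"w4.png",s=1.5)
for q in("low_foot","low_corner","wedge_tip"):
    for t in arm.tip_of(i,q)[:2]: print(q,t["p"],t["at"],world(i,t["at"][::-1],.066 if q=="low_corner" else 0.0,s))
```

```text
7.2333 [ 0.45256645 -0.12662123  0.03636448] [-0.10270204 -0.81685932 -1.37364254] 0.03310489926678097 40.53717043250799
off [0.9 1.5 9.4] turn 0.11
wedge_tip 0.83 [176.3, 11.4] [[0.44819678 0.00430331 0.        ]]
```

View pics/w4.png

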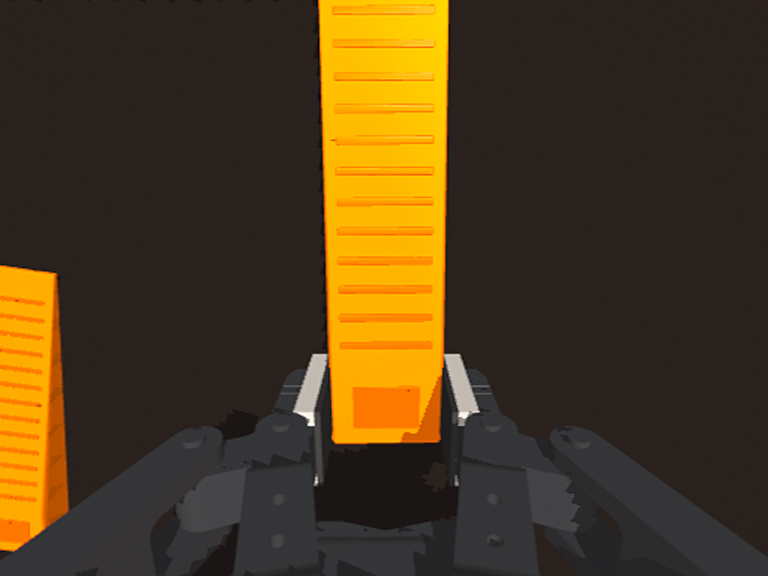

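>>> {"name": "step_arm", "arguments": {
  "claw": [30,30,30,40,45],
  "offset": [
    [1,1.5,7],
    [1,1.5,11],
    [1,1.5,11],
    [1,1.5,11],
    [1,1.5,9]
  ],
  "delta_rot": [
    [0,0,0],
    [0,0,0],
    [0,0,0],
    [0,0,0],
    [0,0,0]
  ]
}}

```text
clock: 7.85
tool_pos: [0.4535, -0.1277, 0.0268]
tool_rot: [[0.956, 0.295, -0.001], [0.295, -0.956, 0.001], [-0.001, -0.001, -1.0]]
ft_force: [1.2, -0.0, 0.2]
gripper_width: 0.0448
gripper_force: 0.0
```

>>> {"name": "step_arm", "arguments": {
  "claw": [45,30,30,30,30],
  "offset": [
    [0,0,0],
    [0,0,0],
    [0,0,0],
    [0,0,0],
    [0,0,0]
  ],
  "delta_rot": [
    [0,0,0],
    [0,0,0],
    [0,0,0],
    [0,0,0],
    [0,0,0]
  ]
}}

```text
clock: 8.27
tool_pos: [0.4545, -0.1279, 0.0278]
tool_rot: [[0.956, 0.295, 0.001], [0.295, -0.956, -0.0], [0.001, 0.001, -1.0]]
ft_force: [0.2, 0.6, 2.9]
gripper_width: 0.0329
gripper_force: 40.2
```

Run:
```python
from h import *
s=arm.get_state();print(s["clock"],s["tool_pos"],s["ft_force"],s["gripper_width"],s["gripper_force"])
plan((.4539,-.1278,.027),17.1,1)
for n in("top","scene"):
    i=arm.get_image(n)
    for t in arm.tip_of(i,"wedge_tip")[:3]: print(n,t["p"],t["at"],world(i,t["at"][::-1],0.0,s))
save(i,"s2.png",(170,150,290,240),6)
```

```text
8.2667 [ 0.45446104 -0.12791361  0.02782557] [0.21786588 0.56984181 2.88056062] 0.032876196447255604 40.15034288575407
off [-0.5 -0.3  0.8] turn 0.06
top 0.78 [183.1, 239.3] [[ 0.61273745 -0.17936032  0.        ]]
top 0.69 [261.6, 414.9] [[ 0.34300405 -0.77923408  0.        ]]
top 0.5 [194.6, 212.4] [[ 0.57243478 -0.08721006  0.        ]]
scene 0.74 [189.4, 174.0] [[0.46065771 0.00819104 0.        ]]
scene 0.69 [188.2, 238.6] [[ 0.61165235 -0.16796657  0.        ]]
scene 0.64 [181.1, 215.1] [[ 0.59065003 -0.07130705  0.        ]]
```

View pics/s2.png

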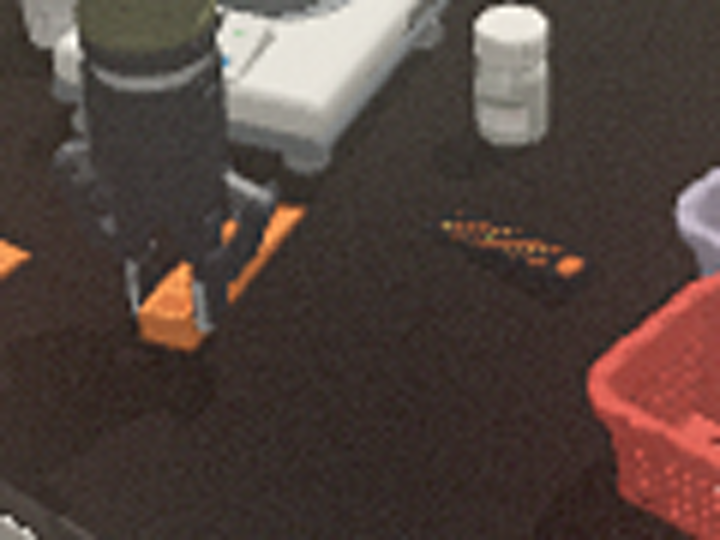

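The crop shows the wedge resting on the bench with its thin end, at (300,210), pointing at the foot, at (310,160). I slide it in 30 mm, relieving the slight downward press.

>>> {"name": "step_arm", "arguments": {
  "claw": [30,30,30,30,30],
  "offset": [
    [0,0,-1],
    [10,0,-1],
    [20,0,-1],
    [30,0,-1],
    [30,0,-1]
  ],
  "delta_rot": [
    [0,0,0],
    [0,0,0],
    [0,0,0],
    [0,0,0],
    [0,0,0]
  ]
}}

```text
clock: 8.88
tool_pos: [0.4845, -0.1185, 0.0284]
tool_rot: [[0.955, 0.296, 0.001], [0.296, -0.955, -0.0], [0.001, 0.0, -1.0]]
ft_force: [-0.9, 0.5, -0.1]
gripper_width: 0.0329
gripper_force: 39.8
```

>>> {"name": "step_arm", "arguments": {
  "claw": [30,30],
  "offset": [
    [0,0,0],
    [0,0,0]
  ],
  "delta_rot": [
    [0,0,0],
    [0,0,0]
  ]
}}

```text
clock: 9.05
tool_pos: [0.4825, -0.1187, 0.0279]
tool_rot: [[0.955, 0.295, -0.001], [0.295, -0.955, 0.0], [-0.001, -0.001, -1.0]]
ft_force: [-0.9, -0.6, -1.3]
gripper_width: 0.0327
gripper_force: 39.8
```

>>> {"name": "step_arm", "arguments": {
  "claw": [30,30,30,30,30],
  "offset": [
    [1,0,0],
    [2,0,0],
    [3,0,0],
    [4,0,0],
    [4,0,0]
  ],
  "delta_rot": [
    [0,0,0],
    [0,0,0],
    [0,0,0],
    [0,0,0],
    [0,0,0]
  ]
}}

```text
clock: 9.47
tool_pos: [0.4866, -0.1178, 0.0284]
tool_rot: [[0.956, 0.295, 0.0], [0.295, -0.956, -0.0], [0.0, 0.0, -1.0]]
ft_force: [-0.8, -1.4, -0.0]
gripper_width: 0.0329
gripper_force: 39.8
```

>>> {"name": "step_arm", "arguments": {
  "claw": [30,30,30,30,30],
  "offset": [
    [1,0,0],
    [2,0,0],
    [3,0,0],
    [4,0,0],
    [4,0,0]
  ],
  "delta_rot": [
    [0,0,0],
    [0,0,0],
    [0,0,0],
    [0,0,0],
    [0,0,0]
  ]
}}

```text
clock: 9.88
tool_pos: [0.4905, -0.1166, 0.0284]
tool_rot: [[0.956, 0.295, 0.0], [0.295, -0.956, -0.0], [0.0, 0.0, -1.0]]
ft_force: [0.3, 0.8, -0.0]
gripper_width: 0.0326
gripper_force: 39.8
```

>>> {"name": "step_arm", "arguments": {
  "claw": [30,30,30,30,30],
  "offset": [
    [1,0,0],
    [2,0,0],
    [3,0,0],
    [4,0,0],
    [4,0,0]
  ],
  "delta_rot": [
    [0,0,0],
    [0,0,0],
    [0,0,0],
    [0,0,0],
    [0,0,0]
  ]
}}

```text
clock: 10.3
tool_pos: [0.4944, -0.1154, 0.0284]
tool_rot: [[0.956, 0.295, 0.0], [0.295, -0.956, -0.0], [0.0, 0.0, -1.0]]
ft_force: [-0.8, -0.0, 0.0]
gripper_width: 0.0327
gripper_force: 39.8
```

>>> {"name": "step_arm", "arguments": {
  "claw": [30,30,30,30,30],
  "offset": [
    [1,0,0],
    [2,0,0],
    [3,0,0],
    [4,0,0],
    [4,0,0]
  ],
  "delta_rot": [
    [0,0,0],
    [0,0,0],
    [0,0,0],
    [0,0,0],
    [0,0,0]
  ]
}}

```text
clock: 10.72
tool_pos: [0.4982, -0.1142, 0.0284]
tool_rot: [[0.956, 0.295, 0.0], [0.295, -0.956, -0.0], [0.0, 0.0, -1.0]]
ft_force: [-0.5, -0.2, -0.8]
gripper_width: 0.0328
gripper_force: 39.8
```

>>> {"name": "step_arm", "arguments": {
  "claw": [30,30,30,30,30],
  "offset": [
    [1,0,0],
    [2,0,0],
    [3,0,0],
    [4,0,0],
    [4,0,0]
  ],
  "delta_rot": [
    [0,0,0],
    [0,0,0],
    [0,0,0],
    [0,0,0],
    [0,0,0]
  ]
}}

```text
clock: 11.13
tool_pos: [0.502, -0.113, 0.0284]
tool_rot: [[0.956, 0.295, 0.0], [0.295, -0.956, -0.0], [0.0, 0.0, -1.0]]
ft_force: [-0.0, -0.2, -0.6]
gripper_width: 0.033
gripper_force: 39.8
```

>>> {"name": "step_arm", "arguments": {
  "claw": [30,30,30,30,30],
  "offset": [
    [1,0,0],
    [2,0,0],
    [3,0,0],
    [4,0,0],
    [4,0,0]
  ],
  "delta_rot": [
    [0,0,0],
    [0,0,0],
    [0,0,0],
    [0,0,0],
    [0,0,0]
  ]
}}

```text
clock: 11.55
tool_pos: [0.5058, -0.1119, 0.0284]
tool_rot: [[0.956, 0.295, 0.0], [0.295, -0.956, -0.0], [0.0, 0.0, -1.0]]
ft_force: [-0.4, -1.0, -1.1]
gripper_width: 0.0327
gripper_force: 39.8
```

>>> {"name": "step_arm", "arguments": {
  "claw": [30,30,30,30,30],
  "offset": [
    [1,0,0],
    [2,0,0],
    [3,0,0],
    [4,0,0],
    [4,0,0]
  ],
  "delta_rot": [
    [0,0,0],
    [0,0,0],
    [0,0,0],
    [0,0,0],
    [0,0,0]
  ]
}}

```text
clock: 11.97
tool_pos: [0.5097, -0.1107, 0.0284]
tool_rot: [[0.956, 0.295, 0.0], [0.295, -0.956, -0.0], [0.0, 0.0, -1.0]]
ft_force: [0.4, -0.1, -0.9]
gripper_width: 0.0326
gripper_force: 39.8
```

>>> {"name": "step_arm", "arguments": {
  "claw": [30,30,30,30,30],
  "offset": [
    [1,0,0],
    [2,0,0],
    [3,0,0],
    [4,0,0],
    [4,0,0]
  ],
  "delta_rot": [
    [0,0,0],
    [0,0,0],
    [0,0,0],
    [0,0,0],
    [0,0,0]
  ]
}}

```text
clock: 12.38
tool_pos: [0.5135, -0.1095, 0.0284]
tool_rot: [[0.956, 0.295, 0.0], [0.295, -0.956, -0.0], [0.0, 0.0, -1.0]]
ft_force: [-1.4, 0.1, -0.5]
gripper_width: 0.0327
gripper_force: 39.8
```

>>> {"name": "step_arm", "arguments": {
  "claw": [30,30,30,30,30],
  "offset": [
    [1,0,0],
    [2,0,0],
    [3,0,0],
    [4,0,0],
    [4,0,0]
  ],
  "delta_rot": [
    [0,0,0],
    [0,0,0],
    [0,0,0],
    [0,0,0],
    [0,0,0]
  ]
}}

```text
clock: 12.8
tool_pos: [0.5173, -0.1083, 0.0284]
tool_rot: [[0.956, 0.295, 0.0], [0.295, -0.956, -0.0], [0.0, 0.0, -1.0]]
ft_force: [0.2, -0.0, -0.9]
gripper_width: 0.0329
gripper_force: 39.8
```

>>> {"name": "step_arm", "arguments": {
  "claw": [30,30,30,30,30],
  "offset": [
    [1,0,0],
    [2,0,0],
    [3,0,0],
    [4,0,0],
    [4,0,0]
  ],
  "delta_rot": [
    [0,0,0],
    [0,0,0],
    [0,0,0],
    [0,0,0],
    [0,0,0]
  ]
}}

```text
clock: 13.22
tool_pos: [0.5211, -0.1071, 0.0284]
tool_rot: [[0.956, 0.295, 0.0], [0.295, -0.956, -0.0], [0.0, 0.0, -1.0]]
ft_force: [0.3, -0.4, -0.5]
gripper_width: 0.0329
gripper_force: 39.8
```

>>> {"name": "step_arm", "arguments": {
  "claw": [30,30,30,30,30],
  "offset": [
    [1,0,0],
    [2,0,0],
    [3,0,0],
    [4,0,0],
    [4,0,0]
  ],
  "delta_rot": [
    [0,0,0],
    [0,0,0],
    [0,0,0],
    [0,0,0],
    [0,0,0]
  ]
}}

```text
clock: 13.63
tool_pos: [0.525, -0.1059, 0.0284]
tool_rot: [[0.956, 0.295, 0.0], [0.295, -0.956, -0.0], [0.0, 0.0, -1.0]]
ft_force: [-0.1, 0.2, -0.3]
gripper_width: 0.033
gripper_force: 39.8
```

>>> {"name": "step_arm", "arguments": {
  "claw": [30,30,30,30,30],
  "offset": [
    [1,0,0],
    [2,0,0],
    [3,0,0],
    [4,0,0],
    [4,0,0]
  ],
  "delta_rot": [
    [0,0,0],
    [0,0,0],
    [0,0,0],
    [0,0,0],
    [0,0,0]
  ]
}}

```text
clock: 14.05
tool_pos: [0.5287, -0.1048, 0.0283]
tool_rot: [[0.956, 0.295, -0.0], [0.295, -0.956, -0.0], [-0.0, -0.0, -1.0]]
ft_force: [0.1, 0.4, -1.1]
gripper_width: 0.0329
gripper_force: 39.8
```

>>> {"name": "step_arm", "arguments": {
  "claw": [30,30,30,30],
  "offset": [
    [1,0,0],
    [2,0,0],
    [3,0,0],
    [3,0,0]
  ],
  "delta_rot": [
    [0,0,0],
    [0,0,0],
    [0,0,0],
    [0,0,0]
  ]
}}

```text
clock: 14.38
tool_pos: [0.531, -0.1039, 0.028]
tool_rot: [[0.956, 0.295, -0.001], [0.295, -0.956, 0.0], [-0.001, -0.0, -1.0]]
ft_force: [-0.4, -0.8, -1.4]
gripper_width: 0.0325
gripper_force: 39.8
```

Run:
```python
from h import *
s=arm.get_state();print(s["clock"],s["tool_pos"],s["ft_force"])
F=np.array([.614,-.0785]);y=np.radians(17.1);u=np.array([np.cos(y),np.sin(y)]);d=np.array(s["tool_pos"])[:2]+.1325*u-F
print("tip past foot axis",d@u,"lateral",d@[-u[1],u[0]])
i=arm.get_image("wrist");save(i,"w5.png",s=1.5)
for q in("low_corner","low_foot"):
    for t in arm.tip_of(i,q)[:1]: print(q,t["p"],t["at"],world(i,t["at"][::-1],.066 if q=="low_corner" else 0,s))
```

```text
14.3833 [ 0.53103374 -0.10385673  0.02797831] [-0.39725918 -0.78461994 -1.38111515]
tip past foot axis 0.04574552225830154 lateral 0.00015963801540222478
low_corner 0.76 [55.9, 266.2] [[ 0.61236007 -0.08074065  0.066     ]]
```

View pics/w5.png

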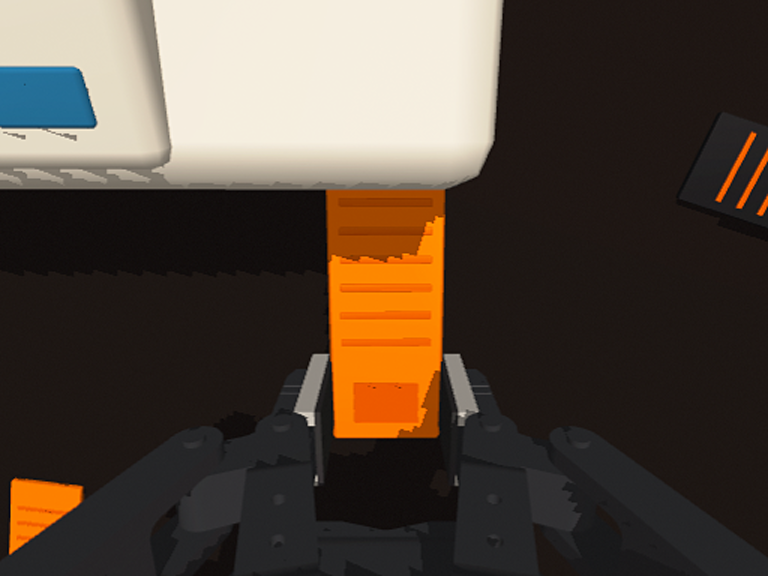

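The wedge is under the housing and centred on the corner, with its right edge at (295,130) and no sign of the balance moving. It is starting to lag, so I take finer steps.

>>> {"name": "step_arm", "arguments": {
  "claw": [30,30,30,30],
  "offset": [
    [1,0,0],
    [2,0,0],
    [2,0,0],
    [2,0,0]
  ],
  "delta_rot": [
    [0,0,0],
    [0,0,0],
    [0,0,0],
    [0,0,0]
  ]
}}

```text
clock: 14.87
tool_pos: [0.5323, -0.1034, 0.0279]
tool_rot: [[0.955, 0.295, -0.003], [0.295, -0.955, -0.0], [-0.003, -0.001, -1.0]]
ft_force: [-5.6, -2.3, -0.1]
gripper_width: 0.0329
gripper_force: 39.9
```

>>> {"name": "step_arm", "arguments": {
  "claw": [30,30,30],
  "offset": [
    [0.6,0,0],
    [0.6,0,0],
    [0.6,0,0]
  ],
  "delta_rot": [
    [0,0,0],
    [0,0,0],
    [0,0,0]
  ]
}}

```text
clock: 15.12
tool_pos: [0.5325, -0.1033, 0.0279]
tool_rot: [[0.955, 0.295, -0.004], [0.295, -0.955, -0.0], [-0.004, -0.001, -1.0]]
ft_force: [-5.8, -2.6, 1.3]
gripper_width: 0.0329
gripper_force: 40.1
```

>>> {"name": "step_arm", "arguments": {
  "claw": [30,30,30],
  "offset": [
    [0.6,0,0],
    [0.6,0,0],
    [0.6,0,0]
  ],
  "delta_rot": [
    [0,0,0],
    [0,0,0],
    [0,0,0]
  ]
}}

```text
clock: 15.37
tool_pos: [0.5327, -0.1032, 0.0278]
tool_rot: [[0.955, 0.295, -0.005], [0.295, -0.955, -0.0], [-0.005, -0.001, -1.0]]
ft_force: [-8.0, -2.4, 1.9]
gripper_width: 0.0329
gripper_force: 40.2
```

The push is about 8.3 N, so the wedge is tight. I release and rise clear.

>>> {"name": "step_arm", "arguments": {
  "claw": [50,60,60,60],
  "offset": [
    [0,0,0],
    [0,0,0],
    [-3,0,0],
    [-3,0,0]
  ],
  "delta_rot": [
    [0,0,0],
    [0,0,0],
    [0,0,0],
    [0,0,0]
  ]
}}

```text
clock: 15.7
tool_pos: [0.5321, -0.1039, 0.0288]
tool_rot: [[0.956, 0.295, 0.001], [0.295, -0.956, -0.0], [0.001, 0.001, -1.0]]
ft_force: [-0.5, 0.3, 0.3]
gripper_width: 0.06
gripper_force: 0.0
```

>>> {"name": "step_arm", "arguments": {
  "claw": [60,60,30,0,0],
  "offset": [
    [0,0,-40],
    [0,0,-80],
    [0,0,-110],
    [0,0,-110],
    [0,0,-110]
  ],
  "delta_rot": [
    [0,0,0],
    [0,0,0],
    [0,0,0],
    [0,0,0],
    [0,0,0]
  ]
}}

```text
clock: 16.12
tool_pos: [0.5336, -0.1043, 0.1416]
tool_rot: [[0.956, 0.295, 0.006], [0.295, -0.956, -0.002], [0.006, 0.004, -1.0]]
ft_force: [-0.3, 0.5, 0.0]
gripper_width: 0.0243
gripper_force: 0.0
```

Run:
```python
from h import *
s=arm.get_state();print(s["clock"],s["tool_pos"],s["ft_force"],s["gripper_width"])
i=arm.get_image("wrist")
for q in("low_corner","wedge"):
    for t in arm.tip_of(i,q)[:2]: print(q,t["p"],t["at"],world(i,t["at"][::-1],.066 if q=="low_corner" else 0,s))
plan((.614,-.079,s["tool_pos"][2]),17.1); print("tip z",s["tool_pos"][2]-.019)
```

```text
16.1167 [ 0.53362999 -0.10434537  0.14155438] [-0.29719145  0.53962094  0.00269331] 0.02431079702325047
low_corner 0.88 [77.8, 257.1] [[ 0.61411926 -0.07952783  0.066     ]]
wedge 0.87 [117.3, 253.6] [[ 0.58733239 -0.0851311   0.        ]]
wedge 0.86 [122.5, 434.9] [[ 0.62676173 -0.2274426   0.        ]]
off [86.9  1.2 -4.9] turn 0.04
tip z 0.12255437591946615
```

>>> {"name": "step_arm", "arguments": {
  "claw": [0,0,0,0,0],
  "offset": [
    [30,0,0],
    [60,1,0],
    [85,1,15],
    [85,1,42],
    [85,1,42]
  ],
  "delta_rot": [
    [0,0,0],
    [0,0,0],
    [0,0,0],
    [0,0,0],
    [0,0,0]
  ]
}}

```text
clock: 16.68
tool_pos: [0.6095, -0.0784, 0.0888]
tool_rot: [[0.955, 0.296, -0.012], [0.296, -0.955, 0.003], [-0.011, -0.006, -1.0]]
ft_force: [-3.3, -0.1, -1.5]
gripper_width: -0.0002
gripper_force: 0.0
```

>>> {"name": "step_arm", "arguments": {
  "claw": [0,0,0],
  "offset": [
    [0,0,1],
    [0,0,2],
    [0,0,2]
  ],
  "delta_rot": [
    [0,0,0],
    [0,0,0],
    [0,0,0]
  ]
}}

```text
clock: 16.93
tool_pos: [0.6129, -0.08, 0.0949]
tool_rot: [[0.956, 0.294, 0.0], [0.294, -0.956, -0.0], [0.0, 0.0, -1.0]]
ft_force: [-0.1, 0.4, 0.2]
gripper_width: -0.0002
gripper_force: 0.0
```

>>> {"name": "step_arm", "arguments": {
  "claw": [0,0,0,0,0],
  "offset": [
    [0,0,2],
    [0,0,4],
    [0,0,6],
    [0,0,8],
    [0,0,8]
  ],
  "delta_rot": [
    [0,0,0],
    [0,0,0],
    [0,0,0],
    [0,0,0],
    [0,0,0]
  ]
}}

```text
clock: 17.35
tool_pos: [0.6128, -0.0798, 0.0861]
tool_rot: [[0.956, 0.295, -0.0], [0.295, -0.956, 0.0], [-0.0, -0.0, -1.0]]
ft_force: [-0.8, -0.2, 1.2]
gripper_width: 0.0001
gripper_force: 0.0
```

>>> {"name": "step_arm", "arguments": {
  "claw": [0,0,0],
  "offset": [
    [0,0,1],
    [0,0,2],
    [0,0,2]
  ],
  "delta_rot": [
    [0,0,0],
    [0,0,0],
    [0,0,0]
  ]
}}

```text
clock: 17.6
tool_pos: [0.6132, -0.0798, 0.0851]
tool_rot: [[0.956, 0.295, -0.0], [0.295, -0.956, -0.0], [-0.0, 0.0, -1.0]]
ft_force: [-2.2, 0.7, 4.5]
gripper_width: -0.0
gripper_force: 2.1
```

>>> {"name": "step_arm", "arguments": {
  "claw": [0,0,0],
  "offset": [
    [0,0,1],
    [0,0,1.5],
    [0,0,1.5]
  ],
  "delta_rot": [
    [0,0,0],
    [0,0,0],
    [0,0,0]
  ]
}}

```text
clock: 17.85
tool_pos: [0.6133, -0.0798, 0.085]
tool_rot: [[0.956, 0.295, -0.001], [0.295, -0.956, -0.0], [-0.001, -0.0, -1.0]]
ft_force: [-7.2, 0.2, 12.6]
gripper_width: -0.0005
gripper_force: 5.8
```

>>> {"name": "step_arm", "arguments": {
  "claw": [0,0,0,0],
  "offset": [
    [-0.7,0,-0.4],
    [-1,0,-0.4],
    [-1,0,-0.4],
    [-1,0,-0.4]
  ],
  "delta_rot": [
    [0,0,0],
    [0,0,0],
    [0,0,0],
    [0,0,0]
  ]
}}

```text
clock: 18.18
tool_pos: [0.6132, -0.0798, 0.085]
tool_rot: [[0.956, 0.295, 0.002], [0.295, -0.956, 0.0], [0.002, 0.0, -1.0]]
ft_force: [-1.8, 2.4, 6.9]
gripper_width: -0.0001
gripper_force: 3.6
```

>>> {"name": "step_arm", "arguments": {
  "claw": [0,0,0,0,0],
  "offset": [
    [-0.3,0,0.6],
    [-0.3,0,0.6],
    [-0.3,0,0.6],
    [-0.3,0,0.6],
    [-0.3,0,0.6]
  ],
  "delta_rot": [
    [0,0,0],
    [0,0,0],
    [0,0,0],
    [0,0,0],
    [0,0,0]
  ]
}}

```text
clock: 18.6
tool_pos: [0.6132, -0.0799, 0.085]
tool_rot: [[0.956, 0.295, 0.003], [0.295, -0.956, 0.0], [0.003, 0.0, -1.0]]
ft_force: [-2.9, 3.0, 9.7]
gripper_width: -0.0001
gripper_force: 4.6
```

At 9.7 N, and earlier at 12.6 N, the corner stayed at the same height, so it no longer rocks. I rise and verify.

>>> {"name": "step_arm", "arguments": {
  "claw": [0,0,0,0,0],
  "offset": [
    [0,0,-4],
    [0,0,-15],
    [0,0,-50],
    [-35,0,-90],
    [-70,0,-120]
  ],
  "delta_rot": [
    [0,0,0],
    [0,0,0],
    [0,0,0],
    [0,0,0],
    [0,0,0]
  ]
}}

```text
clock: 19.02
tool_pos: [0.5567, -0.0973, 0.1942]
tool_rot: [[0.955, 0.296, 0.001], [0.296, -0.955, -0.0], [0.001, 0.001, -1.0]]
ft_force: [-0.3, -0.9, 0.4]
gripper_width: -0.0001
gripper_force: 0.0
```

>>> {"name": "step_arm", "arguments": {
  "claw": [0,0,0,0,0],
  "offset": [
    [0,0,-30],
    [0,0,-60],
    [0,0,-95],
    [0,0,-95],
    [0,0,-95]
  ],
  "delta_rot": [
    [0,0,0],
    [0,0,0],
    [0,0,0],
    [0,0,0],
    [0,0,0]
  ]
}}

```text
clock: 19.43
tool_pos: [0.5574, -0.0977, 0.2909]
tool_rot: [[0.956, 0.295, 0.007], [0.295, -0.956, -0.002], [0.006, 0.004, -1.0]]
ft_force: [-0.1, -0.2, -0.2]
gripper_width: 0.0001
gripper_force: 0.0
```

Run:
```python
from h import *
s=arm.get_state();i=arm.get_image("wrist"); save(i,"w6.png",s=1.5);print(s["clock"],s["tool_pos"],s["ft_force"])
for q in("low_corner","jar"):
    for t in arm.tip_of(i,q)[:1]: print(q,t["p"],world(i,t["at"][::-1],.066 if q=="low_corner" else 0,s))
u=np.array([.956,.295,0]);v=np.array([-.295,.956,0])
# expected wedge tail end corners (top) from release pose
G=np.array([.5327,-.1032,.02])-u*.0125
print("tail px expected",pix(i,[G+v*.017,G-v*.017],s)*1.5)
```

```text
19.4333 [ 0.55736779 -0.09774597  0.29093914] [-0.08593511 -0.22321759 -0.19805279]
low_corner 0.9 [[ 0.61244705 -0.08062558  0.066     ]]
jar 0.73 [[ 7.32473819e-01 -1.44802092e-01 -5.55111512e-17]]
tail px expected [[362.30276358 278.52676625]
 [402.09441447 278.45310007]]
```

View pics/w6.png

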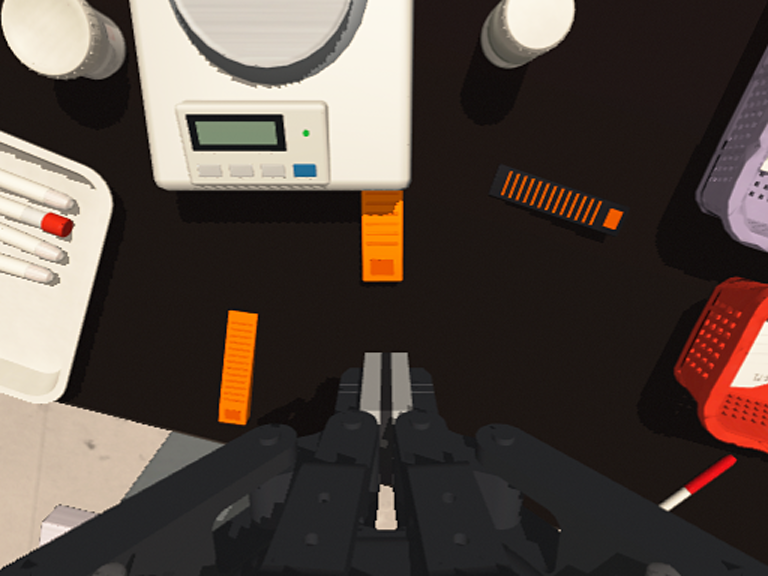

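The wedge's tail end is at (382,281), within about 3 px (2–3 mm) of where it was released. The balance and jar are where they were, and nothing is touching, so I hand in.

```bash
python3 -c "
from cell import arm
print(arm.job_done())"
```

```text
the job is handed in; nothing more can be done
None
```

The orange wedge was pushed under the front right foot until it bound at about 8 N and let go. Pressing that corner at about 10 N (12.6 N at peak) showed no rocking, the balance and jar measured within 2 mm of their starting places, and the job is handed in; no verdict came back.

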